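# Snug down the wing nut of the tart press

### The job

The wing nut that clamps the mould of the bench tart press is loose. Spin it clockwise (seen from above) by pushing its wings round with the fingertips or the outside of the fingers, stroke after stroke, until it is fully tight against its stop and turns no further. Do not take the nut between the fingers, and leave the tart tin, the ring cutter and the wooden tamper where they stand.

Things in the scene. Friction and masses are not known exactly. Their poses are not given: they have to be found in the camera images.
- nut (a joint): Turn of the wing nut on its upright stud, rad; grows as it turns clockwise seen from above. 0 = fully loose, 9.0 = hard stop (strap down on the mould, tight). Starts between 0.5 and 4. Turns freely, stays where left: friction 0.03 N m (1 N at a wing). The nut and the dark strap under it sink 0.8 mm per rad.
- nut_mid (a point): On the axis of the brass wing nut, 27 mm above its underside; turns and sinks with it. x axis along the wings, z up. Two opposite flat upright wings, 6 mm thick, each a round paddle of 28 mm diameter centred 31 mm from the axis at this point's height (so reaching 45 mm from the axis, 14 mm above and below), joined to the hub by a web 2 mm above to 14 mm below. Hub 20 to 30 mm across, its top 5 mm below this point.
- press_stud (a point): Foot of the upright stud (the nut's axis) on the fixed press's white base plate, 25 mm above the table. x axis is the press's. The plate spans -135 to +95 mm in x, -120 to +100 mm in y. A column, 36 to 52 mm thick, 200 mm high over the table, stands at (0, -82) mm in this frame: keep the gripper out of there. Its stamp arm points from it to +x -y, 150 mm long, 218 mm high.
- mould_rim (a point): Centre of the top of the round mould's raised rim, 90 mm across, 53 mm above the table, 75 mm to the stud's -x; part of the press. The wings pass 12 mm or more above it. The dark flat strap under the nut (66 x 26 mm) has its top 27 mm below nut_mid.
- tin_mid (a point): Middle of a loose steel tart tin, open bowl 72 mm across, 22 mm high, on the table to the press's +y side. Leave alone.
- cutter_mid (a point): Middle of a loose steel ring cutter, 64 mm across, 45 mm high, on the table to the press's +y side. Leave alone.
- tamper_mid (a point): Middle of a loose upright wooden tamper, 44 mm across, 95 mm high, on the table to the press's -y side. Leave alone.

How it is judged (in metres and radians):
At the end, for the whole second after the job is handed in: The wing nut is at rest within 0.25 rad (14 degrees) of its tight stop (value of joint nut above 8.75 rad and velocity of joint nut between -0.05 and 0.05 rad/s); the robot touches nothing.
It fails at once if the nut is taken between the fingers (grasp point in the plane of the wings, fingers down either side) (y of the grasp point in the frame of nut_mid between -0.005 and 0.005 m and x of the grasp point in the frame of nut_mid between -0.043 and 0.043 m and z of the grasp point in the frame of nut_mid below 0.028 m).
It fails at once if the tart tin is moved more than 20 mm or lifted (distance of tin_mid from where it was at the start of the episode above 0.02 m).
It fails at once if the ring cutter is moved more than 20 mm or lifted (distance of cutter_mid from where it was at the start of the episode above 0.02 m).
It fails at once if the tamper is moved more than 20 mm or lifted (distance of tamper_mid from where it was at the start of the episode above 0.02 m).
It also fails if it takes over 61 s, if anything falls off the work surface, if the arm or the gripper's body presses on something with over 40 N, if the wrist force passes 120 N, or if a joint passes its speed limit or range.

### The arm

A 7-joint arm with a two-finger parallel gripper is mounted at the origin on the work surface. World frame = base frame: x ahead of the robot, y to its left, z up, the work surface at z = 0. Lengths are in m, angles in degrees, forces in N, time in s.
With the tool pointing down it reaches from about 0.425 to 1.025 m from the base axis. Payload 9.4 kg.
Tool frame: the origin (TCP) lies on the centre line of the jaws, within the pads' length; the fingertips stand 11 mm ahead of it and the grasp point (between the pads) lies 8 mm behind it; y points along the fingers, z is the direction in which the jaws open and shut, and the axes are right-handed (so a half turn about y gives the same grasp; the last joint's range is limited). The gripper opens to 93 mm and grips with 3 to 60 N. Pads are 15 mm wide; open, the fingers measure 128 mm over their backs; the gripper's body (75 mm by 188 mm) begins 65 mm behind the grasp point.
Start: joints at [65.392, 34.337, -0.143, 91.639, 0.103, 54.024, -4.572], TCP at [0.25, -0.68, 0.203] pointing down, gripper open.
Joint ranges: [-147.43, 147.43], [-19.82, 112.94], [-74.19, 73.91], [6.32, 146.72], [-59.91, 239.91], [6.04, 106.73], [-150.56, 150.56]. Speed limits (degrees/s): [127.2, 127.2, 172.46, 172.46, 180, 180, 180].

### API

Orientations are given as a 3x3 rotation matrix whose columns are the frame's x, y, z axes.
In Python, from station import bot gives the robot as it stands. Calls block until the motion is done:
- bot.move_pose(position, orientation): joint-space move of the TCP to a pose.
- bot.move_l(position, attitude=None, vel=0.15, stop_force=None): straight line of the TCP; attitude=None keeps the orientation; vel is the mean speed in m/s. With stop_force (N) it stops when the force on the tool has changed by that much, and returns True; else False.
- bot.move_j(angles): joint-space move.
- bot.command_gripper(opening, effort=None): finger opening in m; effort is the grip in N (None keeps the last); returns when the fingers have stopped.
- bot.dwell(seconds).
- bot.inverse_kinematics(position, orientation): joint angles nearest the present ones, or None.
- bot.observe(): the state.
- bot.get_image(name): name is "side" or "top" or "wrist"; returns the picture (480x640x3 uint8, red, green, blue); there is no depth.
- bot.camera_info(name): a dict with "camera_matrix" (3x3 intrinsics, pixels), "D" ([k1, k2, p1, p2, k3] as OpenCV has them; the pictures are not rectified), "rvec" (rotation vector, rad) and "tvec" (3), from world to camera coordinates, as OpenCV has them. Camera axes: x right, y down, z forward; pixel columns grow to the right and rows downward; lengths in m; the calibration is good to about 2 mm. A picture is of the moment at which its call begins: read the wrist's pose just before it. camera_info takes no time and is no camera call; for the wrist camera it gives the pose at the moment of the call.
A pose or a line that the arm cannot do raises bot.IKError and nothing moves.
- bot.hand_in(): hands the job in, once; it reports no verdict.
The state is a dict: "clock": time; "q": joint angles; "joint_vel": joint speeds; "joint_torque": joint torques, N m; "eef_pos": TCP position; "ee_rot": TCP orientation; "contact_force": force on the tool from outside, world axes, zero at the start; "moment": the same for the moment, N m; "finger_gap": finger opening in m.
Only numpy, scipy, OpenCV 4.12 (cv2) and the standard library are available. Lean on these libraries where they do the work, as an engineer would, in place of code of your own. Each camera call takes 0.05 s, during which the arm holds its last target.

## Working session

There is one attempt and no reset: what is moved stays moved. The work goes in short steps, each a Python script; the robot and the scene stay as the last script left them, time stands still between calls to the robot, and variables do not carry over. Pictures are saved under pics/ and viewed, and the job is handed in when it is done.

```bash
mkdir -p pics; ls
python3 - <<'E'
from station import bot
import cv2
s=bot.observe();print(s)
for n in ("top","side","wrist"):
    print(n,bot.camera_info(n)); cv2.imwrite(f"pics/{n}0.png",bot.get_image(n)[:,:,::-1])
E
```

```text
pics
{'clock': 0.0, 'q': array([65.39246881, 34.38349375, -0.14568134, 91.67786499,  0.10225605,
       54.02307043, -4.5733276 ]), 'joint_vel': array([-0.01158875,  0.04443138, -0.06498815,  0.10259431, -0.07331271,
       -0.00434563,  0.03243567]), 'joint_torque': array([ 1.38169278e-03, -7.65071726e+01,  1.49811756e+00, -2.52361268e+01,
       -5.21843915e-02,  1.68239797e-02,  1.30408157e-04]), 'eef_pos': array([ 0.25031714, -0.6799077 ,  0.20239199]), 'ee_rot': array([[-9.38404822e-01, -6.23076314e-04,  3.45537265e-01],
       [-3.45537804e-01,  1.33288188e-03, -9.38403884e-01],
       [ 1.24136876e-04, -9.99998918e-01, -1.46607920e-03]]), 'contact_force': array([-0.70702836,  0.07024678,  0.63038137]), 'moment': array([-0.00481912, -0.0326513 , -0.00641798]), 'finger_gap': 0.0930430677392386}
top {'camera_matrix': array([[565.92359868,   0.        , 320.92899908],
       [  0.        , 565.92359868, 242.75558867],
       [  0.        ,   0.        ,   1.        ]]), 'D': array([-0.1231152,  0.       ,  0.       ,  0.       ,  0.       ]), 'rvec': array([ 2.09082767, -2.12841679,  0.2254593 ]), 'tvec': array([0.07623415, 0.54014177, 0.98824357])}
side {'camera_matrix': array([[475.57476445,   0.        , 313.77901545],
       [  0.        , 475.57476445, 234.00851321],
       [  0.        ,   0.        ,   1.        ]]), 'D': array([-0.08970177,  0.        ,  0.        ,  0.        ,  0.        ]), 'rvec': array([ 2.28563616, -0.64267472,  0.29271038]), 'tvec': array([-0.43450265,  0.29375695,  0.57220847])}
wrist {'camera_matrix': array([[371.69387218,   0.        , 314.55418201],
       [  0.        , 371.69387218, 238.62234676],
       [  0.        ,   0.        ,   1.        ]]), 'D': array([-0.06879774,  0.        ,  0.        ,  0.        ,  0.        ]), 'rvec': array([-2.40250334,  1.67673325,  0.21241029]), 'tvec': array([-0.72409187, -0.02863365,  0.38864391])}
```

View pics/top0.png

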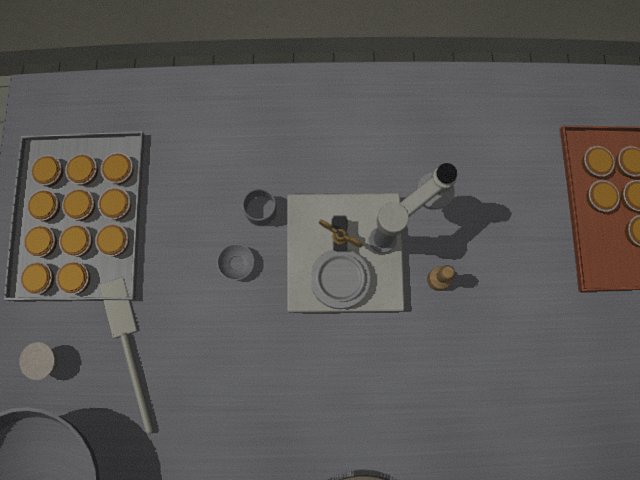

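View pics/side0.png

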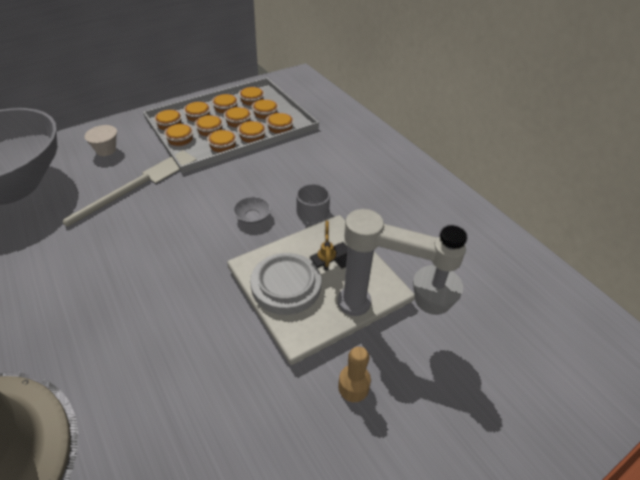

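View pics/wrist0.png

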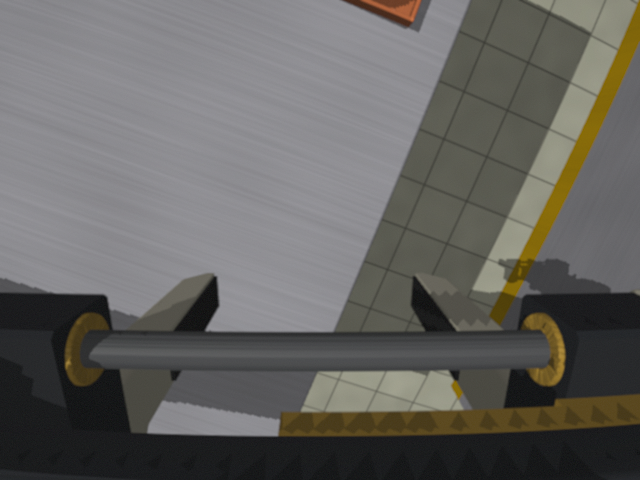

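```bash
cat > h.py <<'E'
import numpy as np, cv2
def cam(ci):
    R=cv2.Rodrigues(ci["rvec"])[0]; return R,-R.T@ci["tvec"]
def ray(ci,uv,z):
    R,C=cam(ci)
    p=cv2.undistortPoints(np.array(uv,float).reshape(-1,1,2),ci["camera_matrix"],ci["D"]).reshape(-1,2)
    d=np.c_[p,np.ones(len(p))]@R
    return C+d*((z-C[2])/d[:,2])[:,None]
def proj(ci,P):
    return cv2.projectPoints(np.array(P,float).reshape(-1,1,3),ci["rvec"],ci["tvec"],ci["camera_matrix"],ci["D"])[0].reshape(-1,2)
E
python3 - <<'E'
from station import bot
from h import *
t=bot.camera_info("top")
print("plate",ray(t,[(288,195),(402,195),(403,311),(288,312)],.025))
print("wings",ray(t,[(320,221),(362,245)],.085), "mould",ray(t,[(340,278)],.053))
s=bot.observe();R,C=cam(bot.camera_info("wrist"))
print("cam in tool",s["ee_rot"].T@(C-s["eef_pos"]))
im=cv2.imread("pics/top0.png")[180:320,270:460]; cv2.imwrite("pics/top0c.png",cv2.resize(im,None,fx=4,fy=4,interpolation=cv2.INTER_CUBIC))
im=cv2.imread("pics/side0.png")[200:330,220:400]; cv2.imwrite("pics/side0c.png",cv2.resize(im,None,fx=4,fy=4,interpolation=cv2.INTER_CUBIC))
E
```

```text
plate [[ 0.64459082  0.12887035  0.025     ]
 [ 0.64078712 -0.09312737  0.025     ]
 [ 0.41541809 -0.08432886  0.025     ]
 [ 0.41765288  0.13015789  0.025     ]]
wings [[ 0.57589955  0.06764008  0.085     ]
 [ 0.53005513 -0.00708979  0.085     ]] mould [[0.47570894 0.03280795 0.053     ]]
cam in tool [-6.78406387e-02 -1.80214573e-01 -1.26242207e-04]
```

View pics/top0c.png

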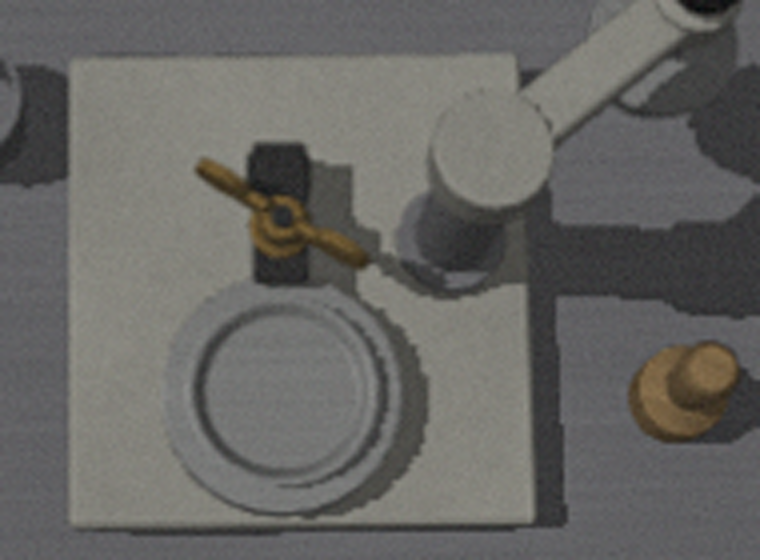

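View pics/side0c.png

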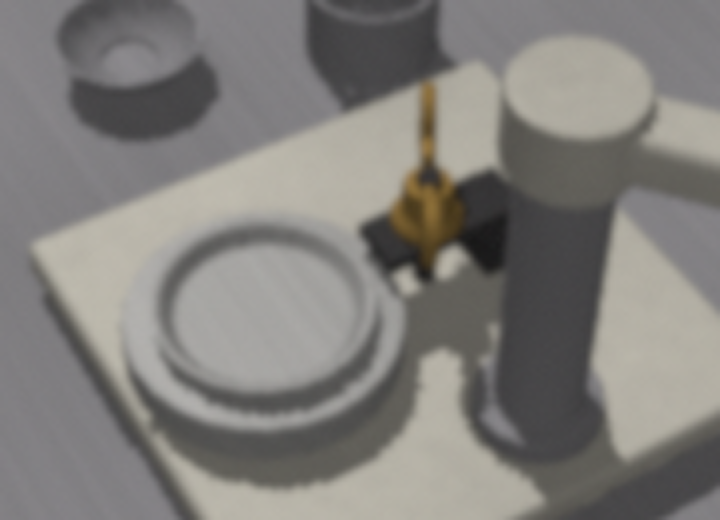

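Run:
```python
from station import bot
from h import *
from scipy.optimize import least_squares
t=bot.camera_info("top");sd=bot.camera_info("side")
px=np.array([(70,58),(518,55),(535,525),(68,525)])/4+[270,180]
W=ray(t,px,.025)
px2=np.array([(480,62),(32,245)])/4+[220,200]   # far +x+y corner, -x+y corner
print(W[:,:2]); print("side",ray(sd,px2,.025)[:,:2])
B=np.array([(95,100),(95,-120),(-135,-120),(-135,100)])/1000
f=lambda p:(np.c_[np.cos(p[2])*B[:,0]-np.sin(p[2])*B[:,1]+p[0],np.sin(p[2])*B[:,0]+np.cos(p[2])*B[:,1]+p[1]]-W[:,:2]).ravel()
r=least_squares(f,[.55,.03,0]);print(r.x,np.degrees(r.x[2]),r.fun*1000)
stud=r.x
# nut hub/stud top at several heights
for z in (.075,.08,.09): print(z,ray(t,[np.array((283,215))/4+[270,180]],z)[0,:2], ray(sd,[np.array((430,178))/4+[220,200]],z)[0,:2])
for z in (.08,.09,.1):
  a=ray(t,np.array([(197,165),(370,260)])/4+[270,180],z)[:,:2]; print(z,a.ravel(),np.linalg.norm(a[0]-a[1]),a.mean(0),np.degrees(np.arctan2(*(a[0]-a[1])[::-1])))
# mould centre: rim outer in top crop
print("mould",ray(t,[np.array((285,392))/4+[270,180]],.053))
# nut mid height fit using side wing-tip top
```

```text
[[ 0.64562504  0.12983949]
 [ 0.64340223 -0.08835952]
 [ 0.41492032 -0.08571472]
 [ 0.41908023  0.13201203]]
side [[0.64675672 0.12623013]
 [0.42196397 0.12851671]]
[ 0.55088063  0.03169304 -0.01252519] -0.7176404700984634 [ 1.50063056  0.65584151  0.96796866 -1.12789223 -0.5320827  -0.89197466
 -1.93651652  1.36402539]
0.075 [0.55380678 0.03021721] [0.55849668 0.03661786]
0.08 [0.55264886 0.03041132] [0.55570975 0.03269942]
0.09 [0.55033303 0.03079953] [0.55013589 0.02486254]
0.08 [ 0.57673461  0.0690071   0.53108903 -0.00837779] 0.0898439770887755 [0.55391182 0.03031465] 59.46571140875684
0.09 [ 0.57417791  0.06900934  0.5289888  -0.00760167] 0.08894549901869397 [0.55158335 0.03070384] 59.46571140875689
0.1 [ 0.5716212   0.06901158  0.52688857 -0.00682554] 0.08804702094861247 [0.54925488 0.03109302] 59.465711408756874
mould [[0.47566675 0.03051677 0.053     ]]
```

```bash
cat >> h.py <<'E'
AX=np.array([.552,.031]); ROT=np.array([[0,0,1],[-1,0,0],[0,-1,0.]]); ZT=.083+.011
def peg(th,gap=0.,rho=31.):
    "gripper centre (world xy) with the closed fingers' 35x15 block against the trailing face of the wing at world angle th (deg)"
    a=np.radians(th); u=np.array([np.cos(a),np.sin(a)]); n=np.array([np.sin(a),-np.cos(a)])
    h=17.5*abs(n[0])+7.5*abs(n[1])
    cor=np.array([17.5*np.tanh(n[0]/.25),7.5*np.tanh(n[1]/.25)])
    rc=rho-cor@u
    return AX+(rc*u-n*(3+h+gap))/1000
E
python3 - <<'E'
from station import bot
from h import *
for th in range(170,-60,-15):
    c=(peg(th)-AX)*1000; q=bot.inverse_kinematics(np.r_[peg(th),ZT],ROT)
    a=np.radians(th);print(th,c.round(1),'min r to block', np.linalg.norm(np.maximum(abs(c)-[17.5,7.5],0)).round(1), None if q is None else np.round(q))
c=peg(72,4)
for z in (.2,.35,.4): print(z,bot.inverse_kinematics(np.r_[c,z],ROT),bot.inverse_kinematics([.25,-.68,z],bot.observe()["ee_rot"]))
R2=ROT*[-1,1,-1]; print(bot.inverse_kinematics(np.r_[c,.2],R2))
E
```

```text
170 [-41.8  -6.3] min r to block 24.3 [  4.  30. -18. 124.  19.  28. -29.]
155 [-45.9   2.4] min r to block 28.4 [  3.  30. -18. 125.  19.  28. -30.]
140 [-43.1  10. ] min r to block 25.7 [  2.  30. -18. 124.  19.  28. -31.]
125 [-37.8  16.3] min r to block 22.1 [  1.  30. -18. 124.  19.  29. -32.]
110 [-31.2  21.4] min r to block 19.5 [  1.  31. -18. 123.  19.  29. -32.]
95 [-23.6  28.1] min r to block 21.5 [  1.  31. -18. 122.  19.  30. -32.]
80 [-15.6  35.6] min r to block 28.1 [ -0.  32. -19. 121.  19.  31. -33.]
65 [-7.3 36.5] min r to block 29.0 [  0.  32. -19. 119.  19.  31. -32.]
50 [ 0.1 33.2] min r to block 25.7 [  1.  32. -19. 119.  19.  32. -32.]
35 [ 6.4 27.9] min r to block 20.4 [  1.  33. -19. 118.  19.  32. -31.]
20 [12.5 21.6] min r to block 14.1 [  2.  33. -19. 117.  19.  33. -30.]
5 [24.7 14.2] min r to block 9.8 [  3.  34. -19. 116.  19.  34. -29.]
-10 [41.8  6.3] min r to block 24.3 [  4.  35. -19. 113.  19.  35. -28.]
-25 [45.9 -2.4] min r to block 28.4 [  5.  35. -19. 113.  19.  35. -27.]
-40 [ 43.1 -10. ] min r to block 25.7 [  6.  35. -19. 113.  19.  35. -26.]
-55 [ 37.8 -16.3] min r to block 22.1 [  6.  34. -19. 114.  19.  35. -26.]
0.2 [  6.28471926  24.00349603 -26.82400527 114.76220124  15.16061899
  44.57984936 -29.43253264] [65.42342758 34.49905466 -0.15411568 91.8274537   0.10917663 53.73995468
 -4.55023634]
0.35 [ 11.31072392  15.68115233 -31.65775484 103.44699869   9.12792986
  63.4070841  -23.49850586] [65.07494168 28.24597915  0.42015034 81.42347105 -0.2100988  70.39762863
 -4.26619776]
0.4 [ 12.90058098  13.88200713 -33.23466931  98.80576656   8.05955247
  69.70045634 -22.37258655] [64.93307554 26.94531115  0.66465986 76.88466428 -0.30904117 76.23808845
 -4.18252665]
[ 28.76828798  34.32405193 -62.91011152 113.52073484  37.47741184
  55.5954889  127.1178146 ]
```

```bash
cat >> h.py <<'E'
def shot(bot,name,n="top",crop=(180,320,270,460)):
    im=bot.get_image(n)[:,:,::-1]; a,b,c,d=crop
    cv2.imwrite(f"pics/{name}.png",cv2.resize(im[a:b,c:d],None,fx=4,fy=4,interpolation=cv2.INTER_CUBIC))
def stroke(bot,th0,th1,step=20,vel=.08,stop=8.):
    k=max(1,int(np.ceil((th0-th1)/step)))
    for th in np.linspace(th0,th1,k+1)[1:]:
        hit=bot.move_l(np.r_[peg(th),ZT],vel=vel,stop_force=stop)
        s=bot.observe(); print(round(th,1),hit,s["contact_force"].round(1),((s["eef_pos"][:2]-peg(th))*1000).round(1),round(s["clock"],2))
        if hit: return th
E
python3 - <<'E'
from station import bot
from h import *
s=bot.observe()
bot.command_gripper(0.0)
bot.move_l([.25,-.68,.36],vel=.3)
c=peg(76,5)
bot.move_pose(np.r_[c,.36],ROT)
bot.move_l(np.r_[c,.135],vel=.25)
s=bot.observe();print(s["clock"],s["finger_gap"],s["eef_pos"],s["contact_force"])
shot(bot,"top1");shot(bot,"side1","side",(180,330,220,420))
E
```

```text
6.1417 0.0006837168308315498 [0.53442339 0.0690238  0.13588624] [ 0.07505105 -0.17080314  0.01252252]
```

View pics/side1.png

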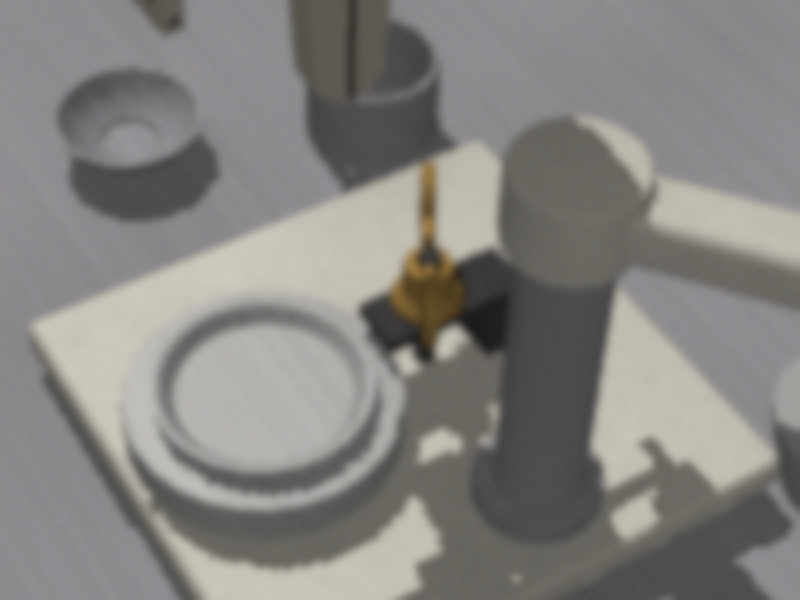

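View pics/top1.png

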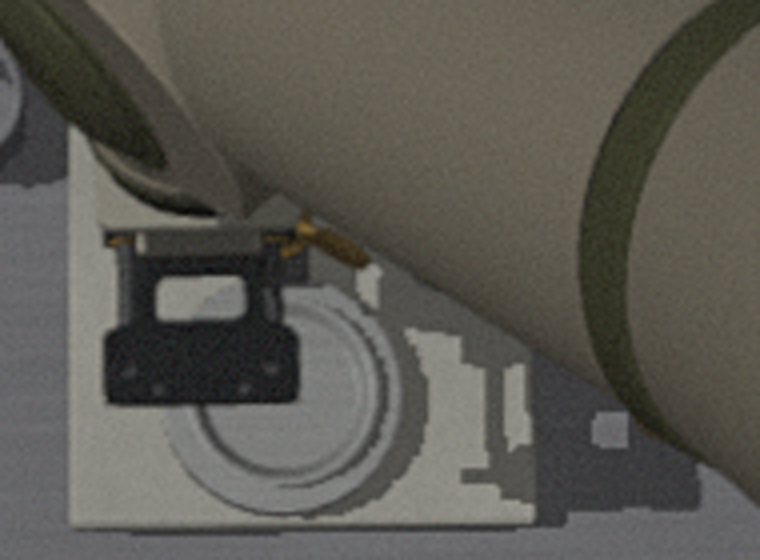

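Run:
```python
from station import bot
import cv2
cv2.imwrite("pics/side2.png",bot.get_image("side")[:,:,::-1])
cv2.imwrite("pics/wr2.png",bot.get_image("wrist")[:,:,::-1])
```

```text
(no output)
```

View pics/side2.png

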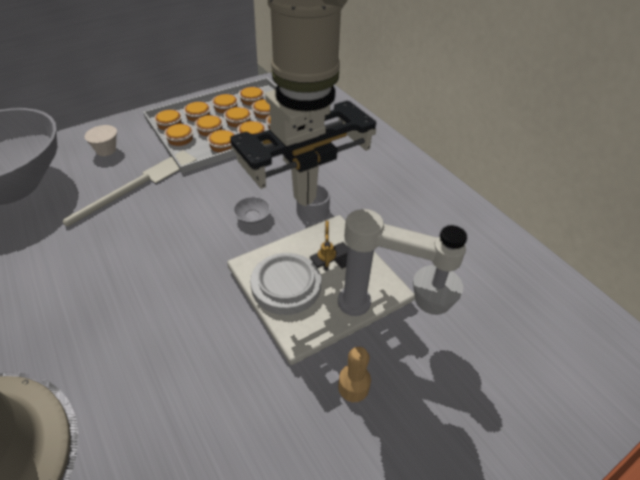

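View pics/wr2.png

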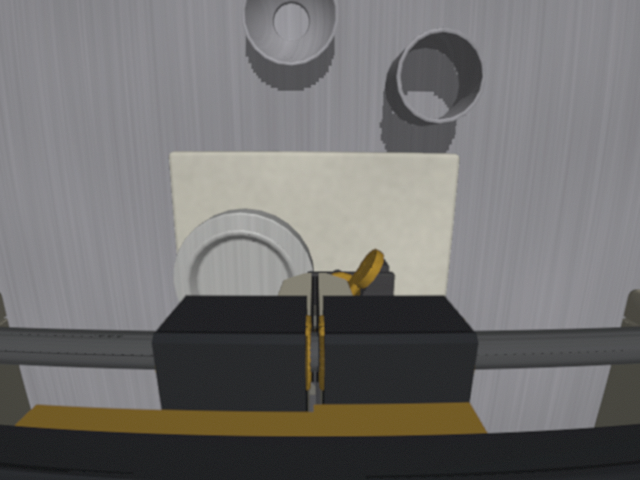

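The side view shows the arm well clear of the column. In the wrist view, the closed fingers (315,285) sit just behind wing A (368,268). I'll descend and make the first stroke.

Run:
```python
from station import bot
from h import *
hit=bot.move_l(np.r_[peg(76,5),ZT],vel=.1,stop_force=8)
print(hit,bot.observe()["contact_force"])
if not hit:
    h=stroke(bot,76,-40)
cv2.imwrite("pics/wr3.png",bot.get_image("wrist")[:,:,::-1]);shot(bot,"side3","side",(180,330,220,420))
```

```text
False [0.53426234 0.40408564 0.37896602]
56.7 False [-0.4 -0.8  0.7] [ 0.6 -0.1] 7.24
37.3 False [-0.1  0.1 -0.1] [ 0.3 -0.5] 7.53
18.0 False [0.8 0.1 0.2] [ 0.3 -0.6] 7.82
-1.3 False [-0.1  1.2  0.6] [ 0.3 -0.3] 8.24
-20.7 False [-0.9  0.3  0.2] [ 0.3 -0.5] 8.6
-40.0 False [ 0.4  0.4 -0. ] [-0.4 -0.8] 8.88
```

View pics/wr3.png

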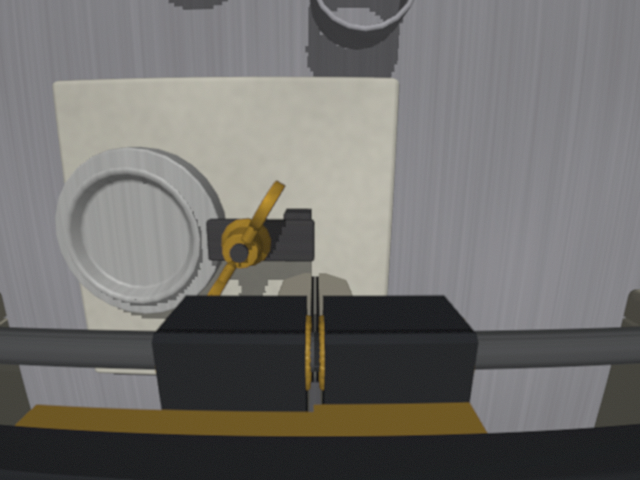

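View pics/side3.png

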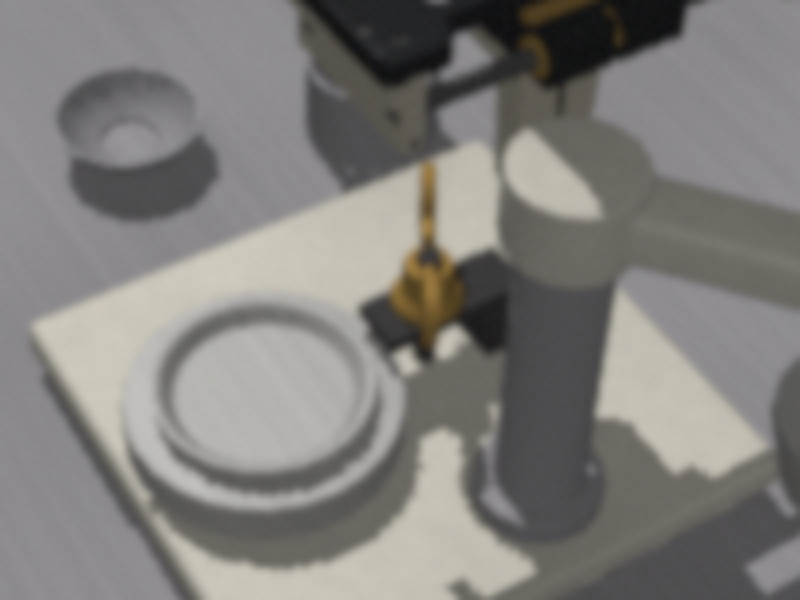

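```bash
python3 - <<'E'
from station import bot
from h import *
s=bot.observe();print(s["eef_pos"],s["ee_rot"].round(3))
w=bot.camera_info("wrist");sd=bot.camera_info("side")
tcp=s["eef_pos"]
print("wrist tips",proj(w,[tcp+[dx,dy,-.011] for dx in(-.0175,.0175) for dy in(-.0075,.0075)]).round())
print("side tips crop",((proj(sd,[tcp+[dx,dy,-.011] for dx in(-.0175,.0175) for dy in(-.0075,.0075)])-[220,180])*4).round())
a=np.radians(59.5);u=np.array([np.cos(a),np.sin(a)])
for zm in (.065,.07,.075,.08,.085,.09):
  P=[np.r_[AX,zm-.005],np.r_[AX+.045*u,zm],np.r_[AX+.031*u,zm+.014],np.r_[AX-.031*u,zm-.014],np.r_[AX-.045*u,zm]]
  print(zm,"side",((proj(sd,P)-[220,180])*4).round().tolist(),"wrist",proj(w,P).round().tolist())
E
python3 - <<'E'
import cv2
im=cv2.imread("pics/wr3.png")[150:330,160:360];cv2.imwrite("pics/wr3c.png",cv2.resize(im,None,fx=3.2,fy=3.2,interpolation=2))
E
```

```text
[0.59497553 0.02093815 0.09408543] [[-0.  0.  1.]
 [-1.  0. -0.]
 [-0. -1.  0.]]
wrist tips [[284. 286.]
 [283. 260.]
 [347. 286.]
 [348. 260.]]
side tips crop [[504. 262.]
 [482. 239.]
 [576. 230.]
 [554. 207.]]
0.065 side [[423.0, 299.0], [418.0, 211.0], [421.0, 210.0], [425.0, 372.0], [428.0, 377.0]] wrist [[244.0, 244.0], [279.0, 180.0], [264.0, 205.0], [224.0, 281.0], [208.0, 307.0]]
0.07 side [[423.0, 290.0], [419.0, 202.0], [422.0, 202.0], [425.0, 364.0], [428.0, 368.0]] wrist [[242.0, 246.0], [279.0, 181.0], [263.0, 207.0], [222.0, 284.0], [206.0, 311.0]]
0.075 side [[423.0, 282.0], [419.0, 193.0], [422.0, 193.0], [426.0, 356.0], [429.0, 360.0]] wrist [[240.0, 249.0], [278.0, 181.0], [262.0, 208.0], [220.0, 287.0], [204.0, 314.0]]
0.08 side [[424.0, 273.0], [420.0, 185.0], [422.0, 184.0], [426.0, 347.0], [429.0, 351.0]] wrist [[239.0, 251.0], [277.0, 182.0], [260.0, 210.0], [218.0, 290.0], [201.0, 318.0]]
0.085 side [[424.0, 264.0], [420.0, 176.0], [423.0, 175.0], [427.0, 339.0], [430.0, 342.0]] wrist [[237.0, 254.0], [276.0, 183.0], [259.0, 212.0], [216.0, 293.0], [199.0, 322.0]]
0.09 side [[425.0, 255.0], [421.0, 167.0], [423.0, 165.0], [427.0, 330.0], [431.0, 333.0]] wrist [[235.0, 257.0], [275.0, 184.0], [257.0, 214.0], [214.0, 296.0], [196.0, 326.0]]
```

View pics/wr3c.png

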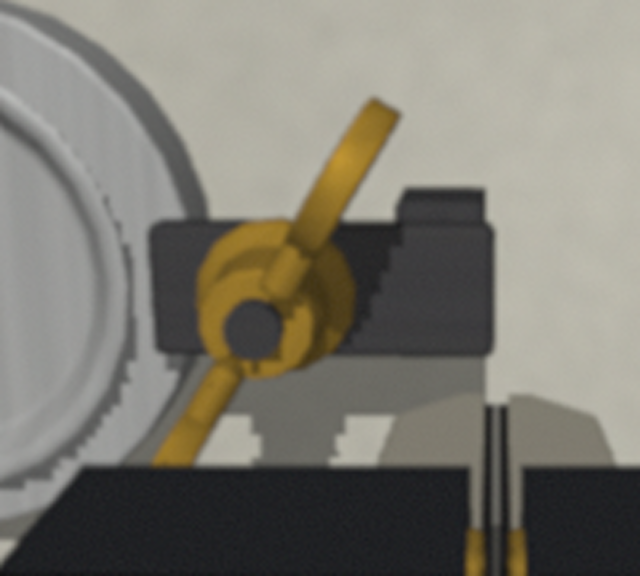

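```bash
python3 - <<'E'
from station import bot
from h import *
sd=bot.camera_info("side")
tcp=np.array([0.53442339,0.0690238,0.13588624])
for dz in (-.011,0,.01,.02):
  print(dz,((proj(sd,[tcp+[dx,dy,dz] for dx in(-.0175,.0175) for dy in(-.0075,.0075)])-[220,180])*4).round().tolist())
a=np.radians(59.5);u=np.array([np.cos(a),np.sin(a)])
v=np.array([-u[1],u[0]])
# outline of wings
for zm in(.08,.085,.09):
  for sg in(1,-1):
    o=[np.r_[AX+sg*u*(.031+.014*np.cos(t)),zm+.014*np.sin(t)] for t in np.linspace(0,6.28,60)]
    p=(proj(sd,o)-[220,180])*4; print(zm,sg,p.min(0).round(),p.max(0).round())
E
python3 - <<'E'
import cv2
im=cv2.imread("pics/side2.png")[140:270,260:400];cv2.imwrite("pics/side2c.png",cv2.resize(im,None,fx=4.5,fy=4.5,interpolation=2))
E
```

```text
-0.011 [[307.0, 167.0], [288.0, 143.0], [386.0, 135.0], [365.0, 112.0]]
0 [[307.0, 145.0], [287.0, 122.0], [386.0, 113.0], [366.0, 91.0]]
0.01 [[307.0, 125.0], [287.0, 102.0], [387.0, 94.0], [366.0, 71.0]]
0.02 [[307.0, 105.0], [286.0, 82.0], [388.0, 74.0], [367.0, 51.0]]
0.08 1 [419. 174.] [423. 243.]
0.08 -1 [426. 286.] [430. 360.]
0.085 1 [420. 165.] [424. 235.]
0.085 -1 [426. 277.] [431. 351.]
0.09 1 [420. 156.] [424. 226.]
0.09 -1 [427. 268.] [431. 343.]
```

View pics/side2c.png

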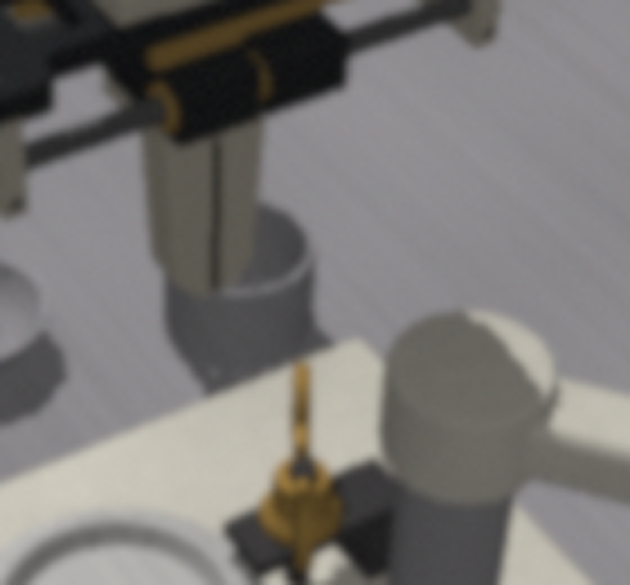

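```bash
python3 - <<'E'
from station import bot
from h import *
s=bot.observe()
w=bot.camera_info("wrist"); T=s["eef_pos"];R=s["ee_rot"]
# tool-frame points; same projection whatever the pose
for y in (.011,0,-.01,-.015,-.02):
  pr=lambda P:proj(w,[T+R@np.array(p) for p in P]).round().tolist()
  print(y,"open",pr([(-.0075,y,-.0465),(-.0075,y,.0465),(.0075,y,-.0465)]),"closed",pr([(-.0075,y,-.0175),(-.0075,y,.0175)]))
E
python3 - <<'E'
import cv2
im=cv2.imread("pics/wrist0.png")[230:450,60:580];cv2.imwrite("pics/w0c.png",cv2.resize(im,None,fx=1.5,fy=1.5,interpolation=2))
E
```

```text
0.011 open [[229.0, 260.0], [401.0, 260.0], [231.0, 286.0]] closed [[283.0, 260.0], [348.0, 260.0]]
0 open [[225.0, 267.0], [406.0, 266.0], [227.0, 294.0]] closed [[281.0, 267.0], [350.0, 266.0]]
-0.01 open [[220.0, 273.0], [411.0, 273.0], [222.0, 302.0]] closed [[279.0, 273.0], [352.0, 273.0]]
-0.015 open [[217.0, 277.0], [414.0, 276.0], [220.0, 306.0]] closed [[279.0, 277.0], [353.0, 277.0]]
-0.02 open [[215.0, 280.0], [416.0, 280.0], [217.0, 310.0]] closed [[277.0, 281.0], [354.0, 280.0]]
```

View pics/w0c.png

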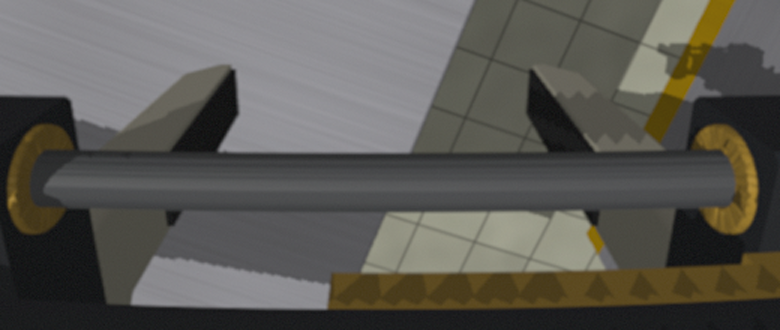

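The nut hasn't moved. Both the side and wrist views put the fingertips about 12 mm behind the reported TCP, not 11 mm ahead of it, so the fingers passed over the wings. I'll redo the stroke about 23 mm lower, with force-stop on the way down.

```bash
echo 'ZT=.072; ZH=.110' >> h.py
python3 - <<'E'
from station import bot
from h import *
bot.move_l([*bot.observe()["eef_pos"][:2],ZH],vel=.2)
bot.move_l(np.r_[peg(76,5),ZH],vel=.25)
hit=bot.move_l(np.r_[peg(76,5),ZT],vel=.1,stop_force=8)
print(hit,bot.observe()["contact_force"])
if not hit:
    h=stroke(bot,76,-40)
cv2.imwrite("pics/wr4.png",bot.get_image("wrist")[:,:,::-1])
E
```

```text
False [ 0.13319477  0.7497935  -0.2281627 ]
56.7 False [-0.4 -0.2 -0.2] [ 0.6 -0.2] 10.57
37.3 False [0.4 0.5 0.6] [ 0.4 -0.5] 10.85
18.0 False [ 0.1  0.  -0.4] [ 0.5 -0.7] 11.14
-1.3 False [-0.   0.7  0.4] [ 0.5 -0.5] 11.57
-20.7 False [-0.7 -0.1 -0.3] [ 0.5 -0.6] 11.93
-40.0 False [-0.2  0.1 -0.2] [-0.5 -1. ] 12.21
```

View pics/wr4.png

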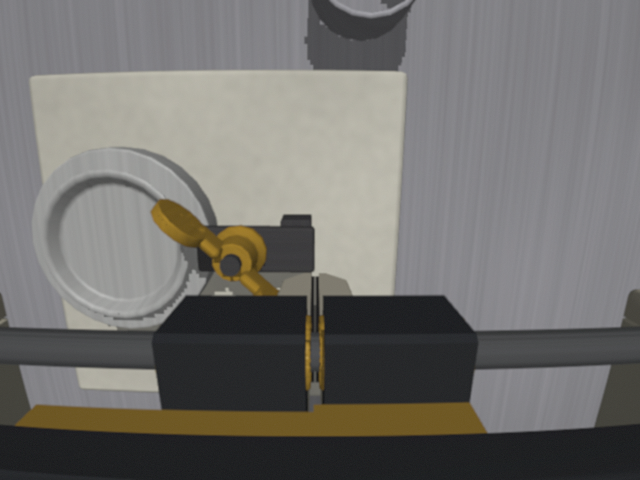

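Wing A was pushed to about -40°, so wing B now stands at about 140°, at (178,222). On to stroke 2.

```bash
cat >> h.py <<'E'
def hop(bot,frm,to,gap=5):
    bot.move_l(np.r_[peg(frm,3),ZT],vel=.08)
    bot.move_l(np.r_[peg(frm,3),ZH],vel=.2)
    bot.move_l(np.r_[peg(to,gap),ZH],vel=.3)
    hit=bot.move_l(np.r_[peg(to,gap),ZT],vel=.12,stop_force=8)
    print("down hit",hit,round(bot.observe()["clock"],2)); return hit
E
python3 - <<'E'
from station import bot
from h import *
if not hop(bot,-40,154):
    stroke(bot,154,-40)
cv2.imwrite("pics/wr5.png",bot.get_image("wrist")[:,:,::-1])
E
```

```text
down hit False 13.78
134.6 False [-0.1  0.1 -0.1] [0.7 0.9] 14.12
115.2 False [ 0.  -0.1  0.3] [0.6 0.5] 14.4
95.8 False [ 0.4  0.7 -0.1] [0.6 0.6] 14.71
76.4 False [-0.5 -0.1  0.1] [0.6 0.7] 15.03
57.0 False [-0.  -0.5  0.9] [ 0.5 -0.2] 15.32
37.6 False [-0.8 -0.4  0.7] [ 0.5 -0.6] 15.6
18.2 False [-0.1  1.3  0.1] [ 0.5 -0.7] 15.89
-1.2 False [1.3 0.8 0.8] [ 0.5 -0.5] 16.32
-20.6 False [-0.2  0.9  0.2] [ 0.7 -0.6] 16.68
-40.0 False [ 0.4  0.3 -0.3] [-0.5 -1. ] 16.96
```

View pics/wr5.png

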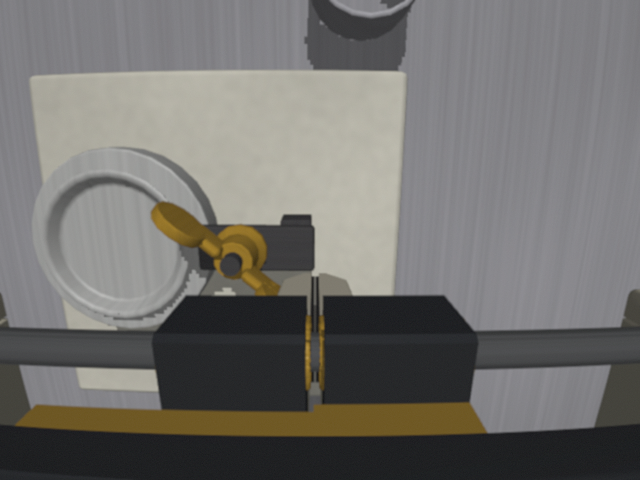

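The pose looks the same but slightly sunk, as expected after half a turn. Stroke 3, watching for the stop.

Run:
```python
from station import bot
from h import *
if not hop(bot,-40,154):
    stroke(bot,154,-40)
cv2.imwrite("pics/wr6.png",bot.get_image("wrist")[:,:,::-1])
```

```text
down hit False 18.52
134.6 False [-0.9 -0.  -1.6] [0.6 0.9] 18.87
115.2 False [ 0.  -0.5  0.7] [0.6 0.5] 19.15
95.8 False [ 0.9 -0.3 -0.9] [0.6 0.6] 19.46
76.4 False [-0.6 -0.2  0.3] [0.6 0.7] 19.78
57.0 False [ 0.7 -0.1  0.2] [ 0.5 -0.2] 20.07
37.6 False [-0.2  0.4 -0.7] [ 0.5 -0.6] 20.35
18.2 False [-2.9 -1.8  4.8] [-0.1 -1.1] 20.64
-1.2 True [-6.8  1.5 12.5] [-18.7   9.1] 20.85
```

View pics/wr6.png

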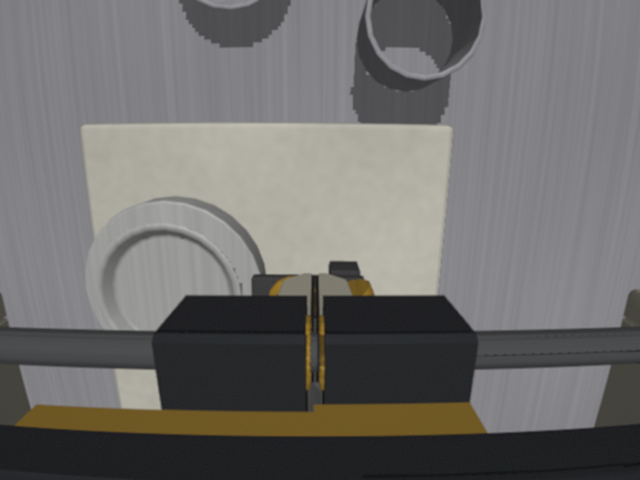

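Run:
```python
from station import bot
from h import *
s=bot.observe();print((s["eef_pos"]*1000).round(1),((s["eef_pos"][:2]-AX)*1000).round(1),s["contact_force"])
bot.move_l(np.r_[peg(30,4),ZT],vel=.08)
bot.move_l(np.r_[peg(30,4),ZH],vel=.2)
bot.move_l([.60,-.01,.15],vel=.3)
s=bot.observe();print(s["eef_pos"],s["clock"],s["contact_force"])
w=bot.camera_info("wrist")
cv2.imwrite("pics/wr7.png",bot.get_image("wrist")[:,:,::-1])
for zm in(.079,.081):
  for th in (0,10,20,30):
    a=np.radians(th);u=np.array([np.cos(a),np.sin(a)])
    print(zm,th,proj(w,[np.r_[AX,zm-.005],np.r_[AX+.045*u,zm],np.r_[AX-.045*u,zm],np.r_[AX+.031*u,zm+.014]]).round().tolist())
```

```text
[565.7  50.2  71.8] [13.7 19.2] [-6.501495    2.75277699 11.57809196]
[ 0.59999833 -0.01139756  0.1492791 ] 22.0083 [-0.24851723  1.46005458 -0.40477243]
0.079 0 [[246.0, 183.0], [311.0, 184.0], [179.0, 184.0], [289.0, 186.0]]
0.079 10 [[246.0, 183.0], [310.0, 172.0], [181.0, 196.0], [288.0, 177.0]]
0.079 20 [[246.0, 183.0], [307.0, 160.0], [185.0, 207.0], [286.0, 169.0]]
0.079 30 [[246.0, 183.0], [302.0, 149.0], [190.0, 217.0], [282.0, 161.0]]
0.081 0 [[246.0, 183.0], [311.0, 184.0], [178.0, 185.0], [289.0, 186.0]]
0.081 10 [[246.0, 183.0], [310.0, 172.0], [180.0, 196.0], [288.0, 178.0]]
0.081 20 [[246.0, 183.0], [307.0, 160.0], [184.0, 207.0], [286.0, 169.0]]
0.081 30 [[246.0, 183.0], [302.0, 149.0], [189.0, 217.0], [282.0, 161.0]]
```

View pics/wr7.png

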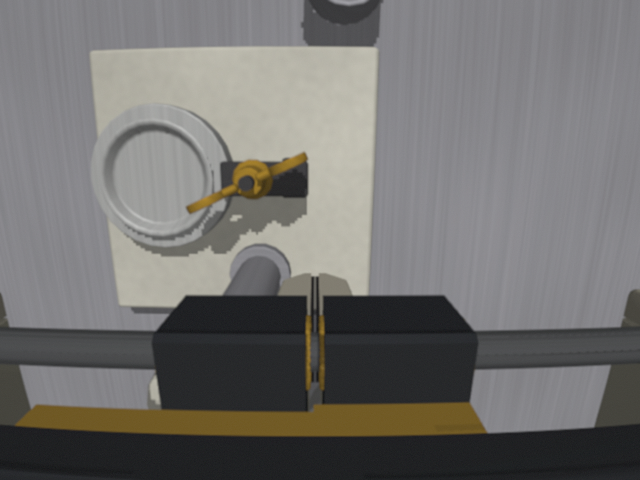

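The wings now stand at about 24°, tips at (306,155) and (189,209). The same path ran freely in stroke 2, so this is probably the stop, but I'll confirm with a second, slower push that sits slightly lower and further out.

```bash
python3 - <<'E'
from station import bot
from h import *
Z=.067
g=lambda th,gap=0:np.r_[peg(th,gap,35.),Z]
p=g(40,4)
bot.move_l([p[0],p[1],.15],vel=.25); bot.move_l([p[0],p[1],ZH],vel=.2)
print("down",bot.move_l(p,vel=.1,stop_force=8))
for th in np.arange(36,-8,-4):
    hit=bot.move_l(g(th),vel=.03,stop_force=12); s=bot.observe()
    print(th,hit,s["contact_force"].round(1),((s["eef_pos"]-g(th))*1000).round(1),round(s["clock"],2))
    if hit or np.linalg.norm(s["contact_force"])>10: break
bot.dwell(.3)
bot.move_l(g(40,6),vel=.08)
bot.move_l([p[0],p[1],ZH],vel=.2)
bot.move_l([.60,-.01,.15],vel=.3)
cv2.imwrite("pics/wr8.png",bot.get_image("wrist")[:,:,::-1])
s=bot.observe();print(s["eef_pos"],s["clock"],s["contact_force"])
E
python3 - <<'E'
import cv2,numpy as np
a=[cv2.resize(cv2.imread(f"pics/wr{i}.png")[110:260,80:330],None,fx=3,fy=2.0*1,interpolation=2) for i in(7,8)]
cv2.imwrite("pics/cmp.png",np.vstack(a)[:600])
for i in (7,8):
    h=cv2.cvtColor(cv2.imread(f"pics/wr{i}.png"),cv2.COLOR_BGR2HSV)[120:250]
    m=cv2.inRange(h,(8,120,60),(28,255,255)); ys,xs=np.nonzero(m); ys=ys+120
    l=xs.argmin();r=xs.argmax();print(i,(xs[l],ys[l]),(xs[r],ys[r]),np.degrees(np.arctan2(ys[l]-ys[r],xs[r]-xs[l])),len(xs))
E
```

```text
down False
36 False [-0.  -0.2 -0.2] [ 0.3 -0.3  0.3] 23.86
32 False [ 0.8 -0.5 -0.2] [ 0.1 -0.1  0. ] 24.11
28 False [ 0.4 -0.1 -0.5] [ 0.1 -0.1 -0.1] 24.36
24 False [-1.1  0.6  0. ] [ 0.  -0.1 -0. ] 24.61
20 False [-3.9  4.   0.4] [-1.1  1.1 -0.1] 24.86
16 False [-10.2   7.9   4.1] [-2.9  2.5 -0.3] 25.11
[ 0.59917387 -0.00997016  0.14898306] 26.725 [-1.06336285  0.72313456  0.66605768]
7 (np.int64(187), np.int64(207)) (np.int64(306), np.int64(158)) 22.380135051959574 1762
8 (np.int64(188), np.int64(207)) (np.int64(306), np.int64(157)) 22.963773059854553 1770
```

View pics/cmp.png

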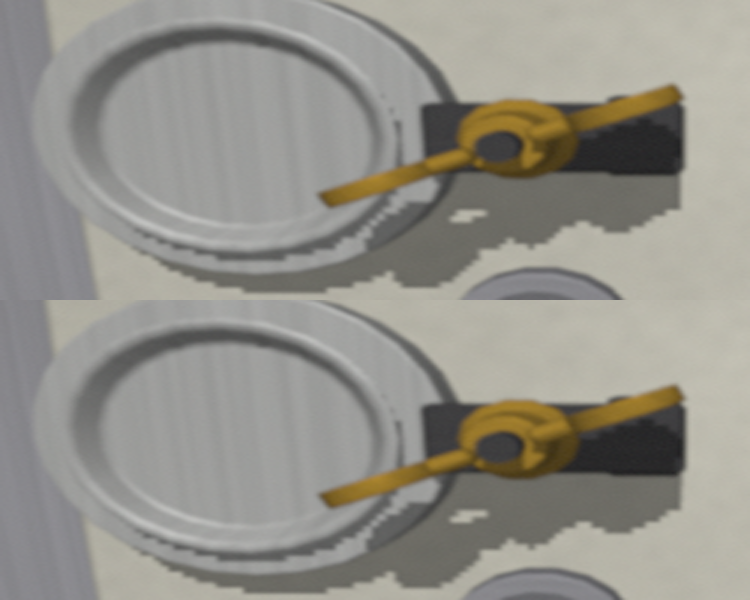

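Run:
```python
from station import bot
from h import *
bot.move_l([.60,.03,.30],vel=.25); bot.dwell(.5)
s=bot.observe();print(s["eef_pos"],s["clock"],s["contact_force"])
cv2.imwrite("pics/wr9.png",bot.get_image("wrist")[:,:,::-1]);cv2.imwrite("pics/side9.png",bot.get_image("side")[:,:,::-1])
```

```text
[0.59995026 0.02989363 0.29971967] 28.0 [-0.49011934 -0.6295371  -0.52927888]
```

View pics/side9.png

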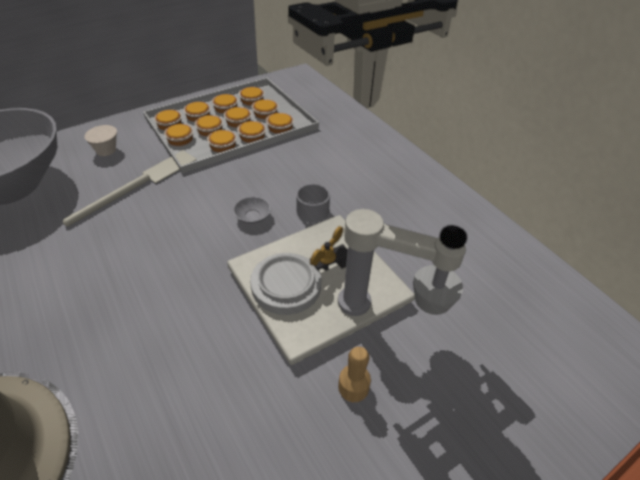

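The arm is clear, and the tin (252,212), cutter (313,200) and tamper (355,378) are where they started.

```bash
python3 -c "
from station import bot
print(bot.hand_in())"
```

```text
the job is handed in; nothing more can be done
None
```

I turned the wing nut about 400° clockwise in three strokes with the outside of the closed fingers, until it would turn no further. I then lifted the arm clear and handed in at about 28 s. No verdict was reported.

- **Tightness:** A second, slower push of about 13 N left the wings at the same angle within measuring error (22.4° before, 23.0° after). The nut's joint value can't be read directly. That it is at the 9.0 rad stop rests on that push and on stroke 2 running the same path freely.
- **First pass missed:** The fingertips are about 12 mm behind the reported TCP, going by the wrist and side cameras, where the description says 11 mm ahead. The fingers passed over the wings without moving the nut, so I repeated the stroke about 22 mm lower.
- **Unexplained reading:** When the nut stopped in stroke 3 there was a vertical force of about 12 N that I did not fully explain. It was smaller on the second push, about 4 N.
- **Everything else:** In the last side view the tin, cutter and tamper stand where they started. The force on the tool was near zero.

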